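# Put the microscope bench's things back in their holders

### The job

Clear up the microscope bench: stand the large bottle and the small bottle each in the rubber cup of its own size, put the solder reel over the spindle of its stand so that it lies flat on the disc, and lay the pick-up pen lengthwise and centred in both forks of its rest. Lower each thing into place before letting go rather than dropping it, keep the bottles upright, and leave the dish of parts and the objective lens where they are.

Things in the scene. Friction and masses are not known exactly. Their poses are not given: they have to be found in the camera images.
- large_bottle: loose: white plastic solvent bottle with a paper label and grey screw cap. Body 44 mm diameter up to 64 mm, shoulder to 72 mm, cap 26 mm diameter, 92 mm tall overall, about 0.13 kg. Stands upright on the bench; origin at the centre of its underside, z up the bottle.
- small_bottle: loose: small clear-grey glass varnish bottle with a slim black cap. Body 28 mm diameter and 31 mm tall, cap 14 to 16 mm diameter from 31 to 66 mm (overall height 66 mm), about 0.06 kg. Stands upright on the bench; origin at the centre of its underside, z up the bottle.
- solder_reel: loose: full reel of solder wire, standing on one flange. 58 mm diameter, 46 mm tall, with a 20 mm bore right through along its axis, about 0.26 kg, safe to grip across the whole diameter at any height. Origin at the centre of its underside, z up the axis.
- pickup_pen: loose: grey vacuum pick-up pen lying flat. Hexagonal barrel 14 mm across flats and 100 mm long (x -50 to +50 mm), 5 mm rubber end at -x, thin needle with a suction cup reaching x = +66 mm; about 0.045 kg, balanced near the barrel's middle. Origin on the barrel's axis at its middle (7 mm above the bench when lying), x along the pen towards the needle.
- large_holder: fixed: black rubber bottle cup on a dark steel foot plate, for the large bottle. Round, standing upright; inner diameter 54 mm, floor 8 mm above the bench, straight wall to 23 mm and flared mouth, rim at 30 mm (76 mm diameter outside at the rim). Foot plate 82 mm diameter. Origin at the centre of its underside.
- small_holder: fixed: the same kind of black rubber bottle cup in the smaller size, for the small bottle. Inner diameter 38 mm, floor 8 mm above the bench, straight wall to 23 mm and flared mouth, rim at 30 mm (60 mm diameter outside at the rim). Foot plate 66 mm diameter. Origin at the centre of its underside.
- reel_stand: fixed: reel stand, a dark steel disc of 80 mm diameter and 8 mm thickness with an upright steel spindle of 8 mm diameter at its centre, whose rounded tip is 66 mm above the bench. The reel sits on the disc with the spindle through its bore. Origin at the centre of the disc's underside, on the spindle's axis.
- pen_rest: fixed: pen rest, dark steel plate 96 x 54 x 6 mm with two upright steel V forks at x = -36 and +36 mm, 5 mm thick along x. The Vs open upwards with 45 degree arms: bottom 22 mm, tips 43 mm above the bench, 42 mm wide (y) at the top. The pen lies along x in both, its axis then 33 mm up; 67 mm between the forks is free for fingers. Origin: centre of the underside.
- parts_dish: loose bystander among the things: round clear open dish with small gilt parts, 49 mm diameter, 13 mm tall. Origin at the centre of its underside. To be left alone.
- objective_lens: loose bystander, leave alone: microscope objective lens, black knurled ring 44 mm diameter, aluminium collar and glass on top, 26 mm tall. Origin: centre of its underside. (Also in the work area: a fixed flat chip box, 11 mm tall, in the middle. Other equipment stands beyond x = 0.75 m or 0.42 m to either side, under 0.19 m tall as far as 0.75 m to the sides.)
There are look-alikes about, which are no part of the job. There is more than one size of the pickup_pen; the job needs the smaller.

How it is judged:
By the outcome, as a careful person would: the job done as asked, in the order asked, and still so for the second after the job is handed in, with the robot touching nothing.
It also fails if it takes over 96 s, if anything falls off the work surface, if the arm or the gripper's body presses on something with over 40 N, if the wrist force passes 120 N, or if a joint passes its speed limit or range.

### The arm

A 7-joint arm with a two-finger parallel gripper is mounted at the origin on the work surface. World frame = base frame: x ahead of the robot, y to its left, z up, the work surface at z = 0. Lengths are in mm, angles in rad, forces in N, time in s.
With the tool pointing down it reaches from about 425 to 950 mm from the base axis. Payload 16.7 kg.
Tool frame: the origin (TCP) lies midway between the tips of the shut fingers; the grasp point (between the pads) lies 19 mm behind it; z points along the fingers, y is the line along which they close (so a half turn about z gives the same grasp; the last joint's range is limited). The gripper opens to 94 mm and grips with 3 to 60 N. Pads are 16 mm wide; open, the fingers measure 119 mm over their backs; the gripper's body (75 mm by 177 mm) begins 78 mm behind the grasp point.
Start: joints at [-1.466, 0.426, 0.074, 1.606, -0.034, 1.111, -0.067], TCP at [169.488, 653.336, 205.467] pointing down, gripper open.
Joint ranges: [-2.85, 2.85], [-0.5, 2.14], [-1.23, 1.37], [0.21, 2.46], [-1.02, 4.16], [0.16, 2.05], [-2.73, 2.73]. Speed limits (rad/s): [1.89, 1.89, 2.39, 2.39, 3.01, 3.01, 3.01].

### API

Orientations are given as a rotation vector (axis times angle).
In Python, from bench import bot, read_camera, get_calibration, job_done gives the robot as it stands.
- The arm moves only by the tool step_arm, never from a script. Its argument "commands" is a list that holds one entry, the list of rows, each a list of 7 numbers: the shift along the tool's x, y, z in mm, then the turn, a rotation vector about the tool's x, y, z in rad, then the closure, from 0 (fully open) to 1 (shut). A call has 1 to 5 rows; each row shifts and turns the commanded pose from where the row before left it, along the tool's axes as they then stand; what a row does not reach is not made up. A row lasts 1/8 s, in which the tool goes at most 62.5 mm and 10.7 degrees, less where a joint would pass 70% of its speed; a pose out of reach is approached as far as the arm can. A call is refused whole if a number of a shift passes 62.5 or a number of a turn 0.188, either way. A call with a gripper value outside its range is refused whole. The fingers move at their own pace and stop on an object; the grip force is fixed at half the most. Time passes only in rows, so rows that do not move let the fingers close. It gives the time, the measured TCP pose, the force, the opening and the grip force at its end, in the units of the state.
- bot.read_state(): the state, without advancing time (a new reading comes with each control period).
- read_camera(name): name is "scene" or "side" or "wrist"; returns the picture (480x640x3 uint8, red, green, blue); there is no depth.
- get_calibration(name): a dict with "fx", "fy", "cx", "cy" (pixels), "rvec" (rotation vector, rad) and "tvec" (3), from world to camera coordinates, as OpenCV has them. Camera axes: x right, y down, z forward; pixel columns grow to the right and rows downward; lengths in mm; the calibration is good to about 2 mm. A picture is of the moment at which its call begins: read the wrist's pose just before it. get_calibration takes no time and is no camera call; for the wrist camera it gives the pose at the moment of the call.
- job_done(): hands the job in; it is judged then, once.
The state is a dict: "time": time; "joint_positions": joint angles; "qd": joint speeds; "effort": joint torques, N m; "ee_pos": TCP position; "tool_rot": TCP orientation; "wrist_force": force on the tool from outside, world axes, zero at the start; "torque": the same for the moment, N m; "gripper_width": opening from 0.0 (shut) to 1.0 (fully open); "grip_force": force on a finger pad.
Only numpy, scipy, OpenCV 4.12 (cv2) and the standard library are available. Lean on these libraries where they do the work, as an engineer would, in place of code of your own. Each camera call takes 0.05 s, during which the arm holds its last target. There are 200 camera calls.

## Working session

There is one attempt and no reset: what is moved stays moved. The work goes in short steps, Python scripts to look and compute and a tool call to move; the robot and the scene stay as the last step left them, time stands still between calls to the robot, and variables do not carry over. Pictures are saved under pics/ and viewed, at most 14 in all, crops included, and the job is handed in when it is done.

Besides the shell and the picture viewer there is one more tool, called after "Emit:" by a JSON object that holds its "api" and its "payload", one argument or row to a line. step_arm: Moves the arm, as the interface text tells. Its arguments: {"type":"object","properties":{"commands":{"type":"array","items":{"type":"array","items":{"type":"array","items":{"type":"number"}}}}},"required":["commands"]}

```bash
ls; mkdir -p pics; python3 - <<'E'
from bench import *
import cv2
print(bot.read_state())
for n in("scene","side","wrist"):
    print(n,get_calibration(n)); cv2.imwrite(f"pics/{n}0.png",read_camera(n)[:,:,::-1])
E
```

```text
pics
{'time': 0.0, 'joint_positions': array([-1.46652527,  0.42675561,  0.07385279,  1.60659741, -0.0340997 ,
        1.11081005, -0.06706894]), 'qd': array([-0.00027367, -0.00254677, -0.00068672, -0.00045243, -0.00148882,
        0.00139892, -0.00078457]), 'effort': array([ 5.85746930e-04, -9.35835171e+01,  3.66712801e+00, -4.54195654e+01,
       -4.87958780e-02,  2.03052390e-02,  1.46173447e-04]), 'ee_pos': array([169.38385934, 652.94645533, 204.76417008]), 'tool_rot': array([-3.97548340e-01, -3.11626974e+00,  2.05643259e-03]), 'wrist_force': array([-0.88080844, -0.72971932, -0.69793617]), 'torque': array([-0.01738608,  0.04180506, -0.00036271]), 'grip_force': 0.0, 'gripper_width': 1.003088172936321}
scene {'fx': 469.3343095177106, 'fy': 469.3343095177106, 'cx': 313.939497858253, 'cy': 241.11180237002674, 'rvec': array([ 2.04885089,  0.5332093 , -0.33121796]), 'tvec': array([-438.12569441, -113.75474921, 1293.97094615])}
side {'fx': 503.7173579697329, 'fy': 503.7173579697329, 'cx': 319.23828247369823, 'cy': 245.70099105169302, 'rvec': array([ 0.77548167, -2.33681879,  1.36307013]), 'tvec': array([399.92610189, 212.91917053, 673.20157632])}
wrist {'fx': 403.3184464302496, 'fy': 403.3184464302496, 'cx': 322.1529632408649, 'cy': 243.38373220545293, 'rvec': array([-2.30203096, -1.78193543, -0.24680554]), 'tvec': array([-672.77108609,  -29.49405525,  390.88978735])}
```

View pics/scene0.png

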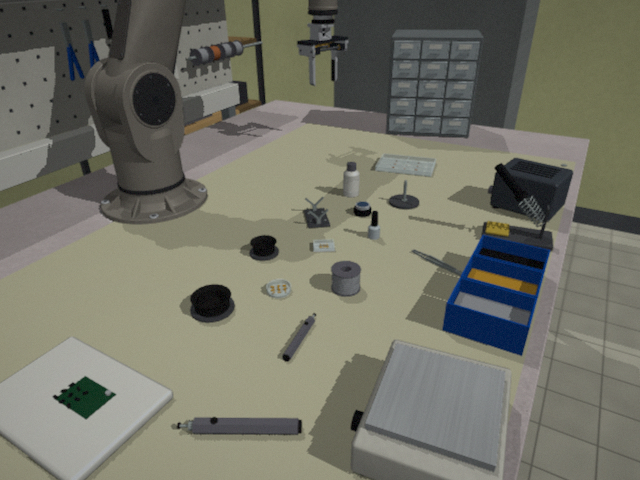

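View pics/side0.png

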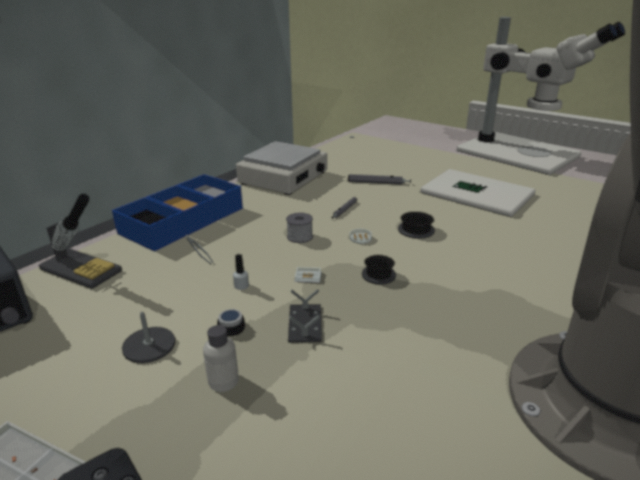

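View pics/wrist0.png

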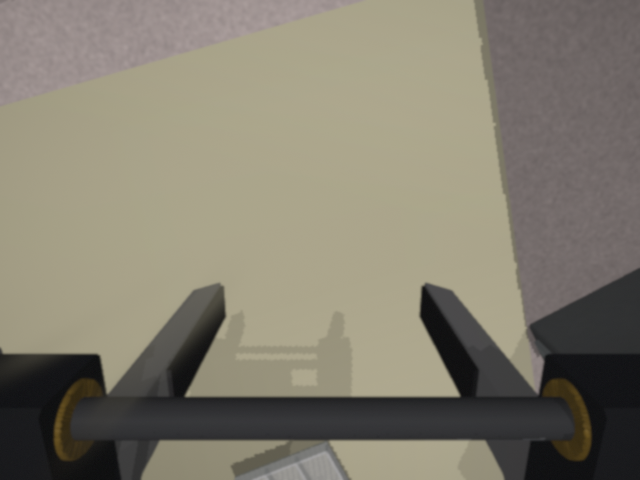

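The scene view shows the large bottle (351,180), small bottle (374,228), reel (346,278), small pen (300,337), large cup (212,302), small cup (264,247), stand (404,200) and rest (317,215). The side view shows the same things. The wrist view shows only bare bench.

```bash
cat > h.py <<'E'
import numpy as np, cv2
from scipy.spatial.transform import Rotation as R
def cam(c): return R.from_rotvec(c["rvec"]).as_matrix(), np.array(c["tvec"]), np.array([[c["fx"],0,c["cx"]],[0,c["fy"],c["cy"]],[0,0,1]])
def plane(c,uv,z):
    r,t,K=cam(c); o=-r.T@t; d=r.T@np.linalg.solve(K,[uv[0],uv[1],1.]); return o+d*(z-o[2])/d[2]
def proj(c,p):
    r,t,K=cam(c); q=K@(r@np.array(p,float)+t); return q[:2]/q[2]
def tri(c1,u1,c2,u2):
    A=[K@np.c_[r,t] for r,t,K in (cam(c1),cam(c2))]
    X=cv2.triangulatePoints(A[0],A[1],np.array(u1,float),np.array(u2,float)).ravel(); return X[:3]/X[3]
E
python3 - <<'E'
from h import *
from bench import get_calibration as g
S,D=g("scene"),g("side")
P={"LB cap top":((351,166),(217,333),92),"SB top":((375.5,213),(239,257),66),"reel top":((346,269),(300,219),46),
"LH rim":((211.5,295),(417,219),30),"SH rim":((263.5,243),(380,263),30),"spindle tip":((405,181),(144,315),66),"disc":((404,201.5),(149,344),8),
"pen mid":((300,337),(345,207),7),"rest":((317,217),(306,326),6),"dish":((279,289),(361,237),5),"lens":((363,208),(231,320),13),"chip":((324,246),(308,276),11)}
for k,(a,b,z) in P.items(): print(k,plane(S,a,z).round()[:2],plane(D,b,z).round()[:2],tri(S,a,D,b).round())
for n,c in (("S",S),("D",D)): print(n,(-cam(c)[0].T@cam(c)[1]).round())
import cv2
a=cv2.imread("pics/scene0.png")[150:360,180:440]; b=cv2.imread("pics/side0.png")[180:400,110:450]
cv2.imwrite("pics/c1.png",cv2.resize(a,None,fx=2.85,fy=2.85,interpolation=2)); cv2.imwrite("pics/c2.png",cv2.resize(b,None,fx=2.3,fy=2.3,interpolation=2))
E
```

```text
LB cap top [470. 260.] [452. 288.] [461. 281.  83.]
SB top [617.  86.] [603.  99.] [612.  93.  61.]
reel top [ 646. -121.] [ 636. -114.] [ 642. -118.   43.]
LH rim [ 456. -293.] [ 451. -289.] [ 453. -291.   28.]
SH rim [432. -93.] [421. -83.] [426. -88.  26.]
spindle tip [611. 289.] [596. 303.] [606. 299.  60.]
disc [613. 289.] [601. 302.] [609. 299.   2.]
pen mid [ 644. -290.] [ 640. -289.] [ 642. -290.    6.]
rest [452. 108.] [435. 122.] [443. 117.  -1.]
dish [ 535. -190.] [ 529. -187.] [ 532. -189.    3.]
lens [538. 195.] [537. 189.] [538. 191.  14.]
chip [539. -14.] [520.   9.] [530.  -2.   2.]
S [ 973. -797.  547.]
D [ 27. 624. 518.]
```

View pics/c1.png

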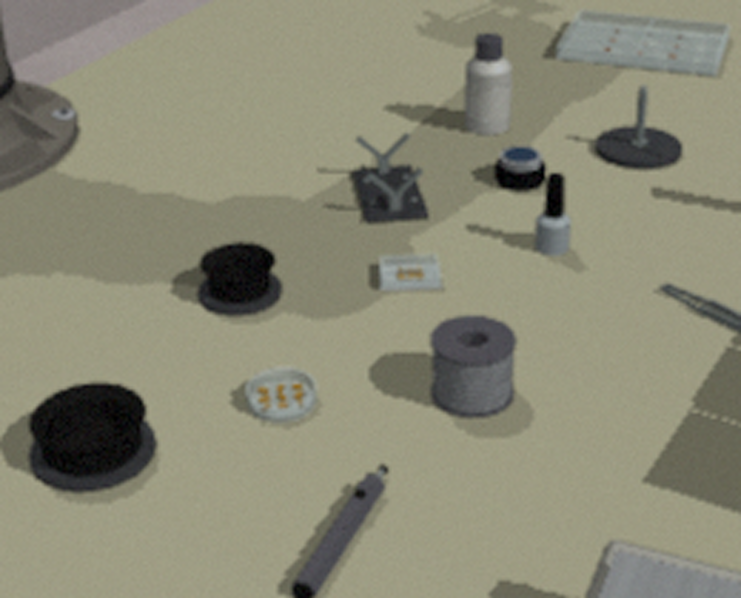

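View pics/c2.png

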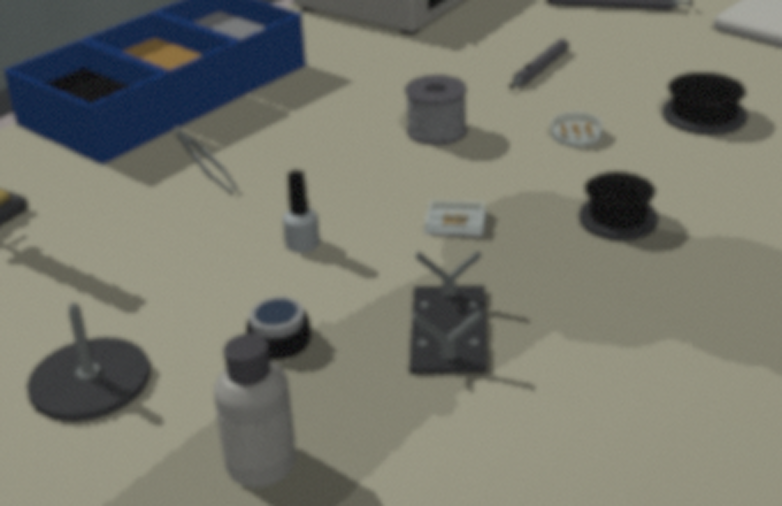

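```bash
cat >> h.py <<'E'
def go(x,y,z,yaw=None):
    "shift in tool axes to world target; yaw = world angle (deg) of the tool's y axis"
    from bench import bot
    s=bot.read_state(); Rt=R.from_rotvec(s["tool_rot"]); M=Rt.as_matrix()
    d=M.T@(np.array([x,y,z])-s["ee_pos"]); a=np.degrees(np.arctan2(M[1,1],M[0,1]))
    w=np.zeros(3)
    if yaw is not None:
        c=np.radians(yaw); Y=[np.cos(c),np.sin(c),0]; X=np.cross(Y,[0,0,-1]); G=np.c_[X,Y,[0,0,-1]]
        w=R.from_matrix(M.T@G).as_rotvec()
    print("t",round(s["time"],2),"tcp",s["ee_pos"].round(1),"yaw",a.round(1),"tilt",M[:,2].round(3),"tool shift",d.round(1),"turn",w.round(3))
E
python3 - <<'E'
from h import *
from bench import get_calibration as g
W=g("wrist"); r,t,K=cam(W); print((-r.T@t).round(1), r.round(3))
for uv in ((0,0),(640,0),(320,240),(0,480),(640,480),(320,480)): print(uv,plane(W,uv,0).round())
go(461,281,300,90)
E
```

```text
[ 92.8 671.6 383. ] [[ 0.251  0.968 -0.001]
 [ 0.931 -0.241  0.274]
 [ 0.265 -0.07  -0.962]]
(0, 0) [-77. 434.   0.]
(640, 0) [ 59. 956.   0.]
(320, 240) [194. 643.   0.]
(0, 480) [385. 200.   0.]
(640, 480) [574. 935.   0.]
(320, 480) [480. 568.   0.]
t 0.15 tcp [169.4 653.1 204.9] yaw 75.5 tilt [-0.    -0.001 -1.   ] tool shift [-375.7 -287.   -94.8] turn [-0.001 -0.    -0.254]
```

Emit:
{"api": "step_arm", "payload": {
  "commands": [
    [[-49.5, -35.7, -6, 0, 0, 0, 0], [-49.5, -35.7, -6, 0, 0, 0, 0], [-49.5, -35.7, -6, 0, 0, 0, 0], [-49.5, -35.7, -6, 0, 0, 0, 0], [-49.5, -35.7, -6, 0, 0, 0, 0]]
  ]
}}

```text
time: 0.78
ee_pos: [365.2, 416.6, 235.7]
tool_rot: [-0.398, -3.116, -0.0]
wrist_force: [1.0, 0.8, -0.0]
gripper_width: 0.999
grip_force: 0.0
```

Emit:
{"api": "step_arm", "payload": {
  "commands": [
    [[-49.5, -35.7, -6, 0, 0, 0, 0], [-49.5, -35.7, -6, 0, 0, 0, 0], [-49.5, -35.7, -6, 0, 0, 0, 0], [-49.5, -35.7, -6, 0, 0, -0.127, 0], [0, 0, 0, 0, 0, -0.127, 0]]
  ]
}}

```text
time: 1.4
ee_pos: [522.7, 225.9, 259.9]
tool_rot: [0.004, 3.14, -0.001]
wrist_force: [-1.7, 1.7, -0.2]
gripper_width: 0.997
grip_force: 0.0
```

```bash
python3 - <<'E'
from h import *
from bench import *
import pickle
go(461,281,300,90)
pickle.dump(get_calibration("wrist"),open("w1.pkl","wb")); cv2.imwrite("pics/w1.png",read_camera("wrist")[:,:,::-1])
E
```

```text
t 1.4 tcp [522.7 225.9 259.9] yaw 89.8 tilt [ 0.001 -0.001 -1.   ] tool shift [ 61.8  54.9 -40.2] turn [-0.001  0.001 -0.003]
```

View pics/w1.png

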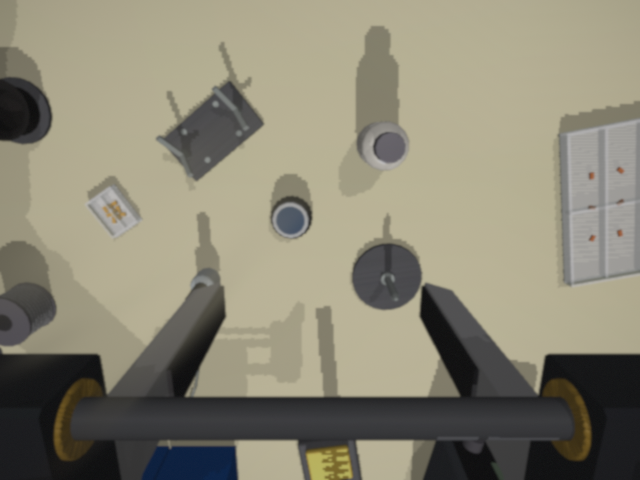

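The wrist view shows the large bottle's cap at (391,148), the lens at (291,220), the stand disc at (387,276), and the rest plate at (210,131) turned about 40°. The small bottle is partly hidden at (205,280).

```bash
cat >> h.py <<'E'
def blob(img,seed,lo,hi,r=60):
    "largest contour, within r px of seed, of grey levels lo..hi"
    g=cv2.cvtColor(img,cv2.COLOR_BGR2GRAY); m=cv2.inRange(g,lo,hi); k=np.zeros_like(m); cv2.circle(k,seed,r,255,-1)
    cs=cv2.findContours(m&k,cv2.RETR_EXTERNAL,cv2.CHAIN_APPROX_NONE)[0]; return cv2.convexHull(max(cs,key=cv2.contourArea))
E
python3 - <<'E'
from h import *
import pickle
W=pickle.load(open("w1.pkl","rb")); im=cv2.imread("pics/w1.png"); g=cv2.cvtColor(im,cv2.COLOR_BGR2GRAY)
print("levels cap",g[148,391],"body",g[168,380],"bench",g[100,450],"shadow",g[80,378],"disc",g[260,370],"plate",g[140,205])
r,t,K=cam(W);print("cam",(-r.T@t).round(1))
c=blob(im,(391,148),0,int(g[148,391])+15,18); e=cv2.fitEllipse(c); print("cap",e,plane(W,e[0],92).round(1))
for z,nm,seed,rr in ((8,"disc",(387,277),42),(6,"plate",(210,131),58)):
    c=blob(im,seed,0,int(g[260,370])+22,rr)
    P=np.array([plane(W,p,z)[:2] for p in c[:,0]],np.float32)
    print(nm,cv2.minAreaRect(P),cv2.minEnclosingCircle(P))
    cv2.drawContours(im,[c],-1,(0,0,255),1)
cv2.imwrite("pics/w1c.png",im)
E
```

```text
levels cap 99 body 162 bench 175 shadow 126 disc 74 plate 82
cam [443.3 224.6 437.9]
cap ((388.8856201171875, 146.52133178710938), (29.929027557373047, 31.46830177307129), 86.03032684326172) [458.2 279.8  92. ]
disc ((605.1466064453125, 296.7489318847656), (78.69462585449219, 76.20269775390625), 1.0687044858932495) ((605.3645629882812, 296.15374755859375), 39.696712493896484)
plate ((446.1977844238281, 110.643798828125), (53.05176544189453, 93.93196105957031), 37.819435119628906) ((446.46490478515625, 110.74932861328125), 53.10544204711914)
```

Emit:
{"api": "step_arm", "payload": {
  "commands": [
    [[32, 27, 45, 0, 0, 0, 0], [32.5, 27, 45, 0, 0, 0, 0], [0, 0, 55, 0, 0, -0.003, 0], [0, 0, 55, 0, 0, 0, 0], [0, 0, 28, 0, 0, 0, 0]]
  ]
}}

```text
time: 2.08
ee_pos: [453.7, 284.2, 28.8]
tool_rot: [0.004, -3.139, 0.003]
wrist_force: [0.5, -0.1, 0.1]
gripper_width: 0.997
grip_force: 0.0
```

Emit:
{"api": "step_arm", "payload": {
  "commands": [
    [[0, 0, 0, 0, 0, 0, 0], [0, 0, 0, 0, 0, 0, 0.6], [0, 0, 0, 0, 0, 0, 0.6], [0, 0, 0, 0, 0, 0, 0.6], [0, 0, 0, 0, 0, 0, 0.6]]
  ]
}}

```text
time: 2.7
ee_pos: [455.7, 284.6, 32.0]
tool_rot: [-0.005, 3.141, 0.001]
wrist_force: [-0.0, -0.2, 0.0]
gripper_width: 0.609
grip_force: 0.0
```

Emit:
{"api": "step_arm", "payload": {
  "commands": [
    [[-2.5, -4.7, 0, 0, 0, 0, 0.4], [0, 0, 0, 0, 0, 0, 0.6], [0, 0, 0, 0, 0, 0, 0.7], [0, 0, 0, 0, 0, 0, 0.7], [0, 0, 0, 0, 0, 0, 0.7]]
  ]
}}

```text
time: 3.32
ee_pos: [458.2, 279.9, 31.6]
tool_rot: [-0.005, 3.141, 0.0]
wrist_force: [1.8, 0.8, 2.6]
gripper_width: 0.462
grip_force: 30.0
```

Emit:
{"api": "step_arm", "payload": {
  "commands": [
    [[0, 0, -40, 0, 0, 0, 0.7], [0, -20, -50, 0, 0, 0, 0.7], [-2, -50, -30, 0, 0, 0, 0.7], [-2, -50, -30, 0, 0, 0, 0.7], [-2, -50, -30, 0, 0, 0, 0.7]]
  ]
}}

```text
time: 3.95
ee_pos: [463.9, 108.0, 212.2]
tool_rot: [0.005, -3.141, 0.0]
wrist_force: [2.1, 0.4, -1.4]
gripper_width: 0.464
grip_force: 30.0
```

Emit:
{"api": "step_arm", "payload": {
  "commands": [
    [[-2, -50, -20, 0, 0, 0, 0.7], [-2, -55, -20, 0, 0, 0, 0.7], [-2, -55, 0, 0, 0, 0, 0.7], [0, -55, 0, 0, 0, 0, 0.7], [0, -50, 0, 0, 0, 0, 0.7]]
  ]
}}

```text
time: 4.58
ee_pos: [470.7, -157.0, 251.4]
tool_rot: [0.004, -3.141, -0.001]
wrist_force: [1.4, 0.3, -2.5]
gripper_width: 0.462
grip_force: 30.0
```

Emit:
{"api": "step_arm", "payload": {
  "commands": [
    [[0, -40, 0, 0, 0, 0, 0.7], [0, 0, 0, 0, 0, 0, 0.7], [0, 0, 0, 0, 0, 0, 0.7]]
  ]
}}

```text
time: 4.95
ee_pos: [471.2, -194.6, 251.1]
tool_rot: [0.005, -3.141, -0.001]
wrist_force: [0.2, -0.6, -1.5]
gripper_width: 0.463
grip_force: 30.0
```

```bash
python3 - <<'E'
from h import *
from bench import *
import pickle
go(453,-291,120,90); print(bot.read_state()["grip_force"])
pickle.dump(get_calibration("wrist"),open("w2.pkl","wb")); cv2.imwrite("pics/w2.png",read_camera("wrist")[:,:,::-1])
E
```

```text
t 4.95 tcp [ 471.2 -194.6  251.1] yaw 90.2 tilt [-0.001  0.    -1.   ] tool shift [ 18.4 -96.4 131.1] turn [ 0.    -0.001  0.003]
29.991897301515564
```

View pics/w2.png

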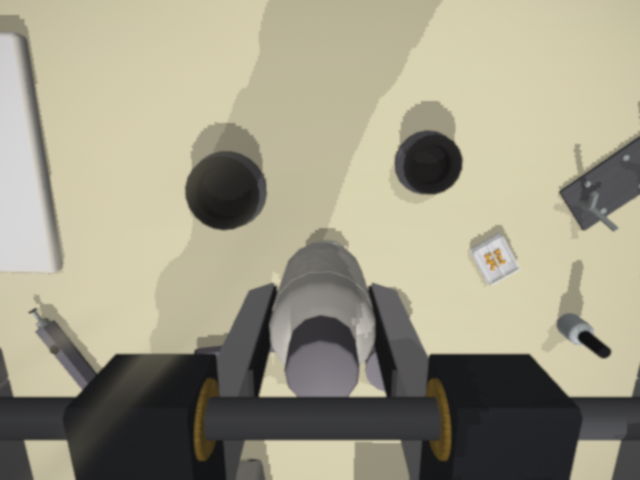

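Large cup at (226,190), small cup at (428,162). The bottle is held upright between the fingers, and the small bottle is at about (570,325).

```bash
cat >> h.py <<'E'
def cup(W,im,seed,rr,thr,rim,foot,zf=3):
    from scipy.optimize import least_squares
    c=blob(im,seed,0,thr,rr)[:,0]; r,t,K=cam(W); o=-r.T@t
    A=np.array([plane(W,p,30)[:2] for p in c]); B=np.array([plane(W,p,zf)[:2] for p in c])
    # each outline ray touches the rim circle or the foot circle, whichever lies further out
    f=lambda q: np.minimum(rim-np.hypot(*(A-q).T), foot-np.hypot(*(B-q).T))
    s=least_squares(f,A.mean(0),loss="soft_l1"); return s.x, f(s.x).std()
E
python3 - <<'E'
from h import *
import pickle
W=pickle.load(open("w2.pkl","rb")); im=cv2.imread("pics/w2.png"); g=cv2.cvtColor(im,cv2.COLOR_BGR2GRAY)
print(g[190,186:268:4], g[162,390:470:4], g[120:232:6,226])
for thr in (75,95):
  print(cup(W,im,(226,190),48,thr,38,41),cup(W,im,(428,162),40,thr,30,33))
a=cv2.convertScaleAbs(im[110:240,170:480],alpha=2.2); cv2.imwrite("pics/w2c.png",cv2.resize(a,None,fx=2.5,fy=2.5,interpolation=2))
E
```

```text
[ 89  63  58  50  47  45  47  43  41  39  39  38  37  37  36  35  30  34
  51  80 129] [208 144  76  75  39  33  30  36  36  36  36  37  31  27  22  25  35  36
 134 208] [202 137 128 128 127 114  66  54  50  46  43  40  38  36  27  27  26  30
  56]
(array([ 454.18005378, -297.17661023]), np.float64(2.7872905292998396)) (array([425.17011476, -87.89223979]), np.float64(2.0763427383129223))
(array([ 454.04424375, -296.16838985]), np.float64(2.412065613273265)) (array([424.6559292 , -89.43328531]), np.float64(2.2224892817326354))
```

View pics/w2c.png

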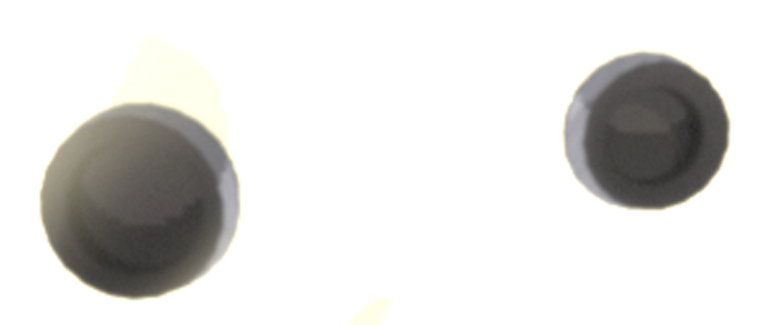

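The crop shows each cup's rim offset from its foot plate by parallax; a boundary ray needs `max`, so I'm correcting the fit.

```bash
sed -i 's/np.minimum(rim/np.maximum(rim/' h.py; python3 - <<'E'
from h import *
import pickle
W=pickle.load(open("w2.pkl","rb")); im=cv2.imread("pics/w2.png")
for thr in (85,100):
  print(cup(W,im,(226,190),48,thr,38,41),cup(W,im,(428,162),40,thr,30,33))
c=blob(im,(210,190),0,60,40)
print(plane(W,(319,0),0)) # noop
E
```

```text
(array([ 453.89207073, -295.04433242]), np.float64(0.7051501668356325)) (array([424.489746  , -90.43933374]), np.float64(0.7975112360407847))
(array([ 453.55676664, -296.13666288]), np.float64(0.5312836521632682)) (array([425.11577215, -89.41488003]), np.float64(0.2975563731578013))
[ 274.85203928 -200.0051374     0.        ]
```

Emit:
{"api": "step_arm", "payload": {
  "commands": [
    [[9, -50, 40, 0, 0, 0, 0.7], [8.5, -51, 40, 0, 0, 0, 0.7], [0, 0, 50, 0, 0, 0, 0.7], [0, 0, 20, 0, 0, 0, 0.7], [0, 0, 0, 0, 0, 0, 0.7]]
  ]
}}

```text
time: 5.62
ee_pos: [454.5, -291.0, 103.4]
tool_rot: [0.007, -3.139, -0.002]
wrist_force: [0.7, -0.0, -2.2]
gripper_width: 0.461
grip_force: 30.0
```

Emit:
{"api": "step_arm", "payload": {
  "commands": [
    [[0, 0, 15, 0, 0, 0, 0.7], [0, 0, 15, 0, 0, 0, 0.7], [0, 0, 15, 0, 0, 0, 0.7], [0, 0, 0, 0, 0, 0, 0.7], [0, 0, 0, 0, 0, 0, 0.7]]
  ]
}}

```text
time: 6.25
ee_pos: [455.0, -292.6, 59.8]
tool_rot: [0.004, -3.142, 0.0]
wrist_force: [1.2, -0.1, -1.6]
gripper_width: 0.46
grip_force: 30.0
```

Emit:
{"api": "step_arm", "payload": {
  "commands": [
    [[1.3, -3, 5, 0, 0, 0, 0.7], [0, 0, 7, 0, 0, 0, 0.7], [0, 0, 6, 0, 0, 0, 0.7], [0, 0, 1.5, 0, 0, 0, 0.7], [0, 0, 0, 0, 0, 0, 0.7]]
  ]
}}

```text
time: 6.88
ee_pos: [453.7, -295.4, 40.0]
tool_rot: [0.005, -3.141, 0.0]
wrist_force: [0.3, 0.3, -0.6]
gripper_width: 0.457
grip_force: 30.0
```

Emit:
{"api": "step_arm", "payload": {
  "commands": [
    [[0, 0, 1, 0, 0, 0, 0.7], [0, 0, 0.5, 0, 0, 0, 0.7], [0, 0, 0, 0, 0, 0, 0.7]]
  ]
}}

```text
time: 7.25
ee_pos: [454.0, -295.5, 39.5]
tool_rot: [-0.005, 3.141, 0.0]
wrist_force: [-5.0, 4.5, 19.1]
gripper_width: 0.462
grip_force: 30.0
```

Emit:
{"api": "step_arm", "payload": {
  "commands": [
    [[0, 0, 0, 0, 0, 0, 0.3], [0, 0, 0, 0, 0, 0, 0], [0, 0, 0, 0, 0, 0, 0], [0, 0, -50, 0, 0, 0, 0], [0, 0, -60, 0, 0, 0, 0]]
  ]
}}

```text
time: 7.88
ee_pos: [452.9, -295.2, 149.1]
tool_rot: [0.004, -3.139, -0.0]
wrist_force: [1.4, 0.9, 0.8]
gripper_width: 0.955
grip_force: 0.0
```

Emit:
{"api": "step_arm", "payload": {
  "commands": [
    [[0, 0, -50, 0, 0, 0, 0], [-18, 55, -30, 0, 0, 0, 0], [-18, 55, -30, 0, 0, 0, 0], [-18, 55, 0, 0, 0, 0, 0], [-18, 55, 0, 0, 0, 0, 0]]
  ]
}}

```text
time: 8.5
ee_pos: [524.0, -77.7, 256.7]
tool_rot: [-0.005, 3.14, 0.001]
wrist_force: [0.8, -0.3, 0.1]
gripper_width: 1.0
grip_force: 0.0
```

Emit:
{"api": "step_arm", "payload": {
  "commands": [
    [[-18, 55, 0, 0, 0, 0, 0], [-18, 55, 0, 0, 0, 0, 0], [-18, 55, 0, 0, 0, 0, 0], [0, 0, 0, 0, 0, 0, 0], [0, 0, 0, 0, 0, 0, 0]]
  ]
}}

```text
time: 9.12
ee_pos: [576.8, 84.9, 255.9]
tool_rot: [0.004, -3.141, 0.001]
wrist_force: [-0.3, -1.0, -0.6]
gripper_width: 1.002
grip_force: 0.0
```

```bash
python3 - <<'E'
from h import *
from bench import *
import pickle
go(612,93,100,90); W=get_calibration("wrist"); print(proj(W,(612,93,66)),proj(W,(642,-118,46)))
pickle.dump(W,open("w3.pkl","wb")); cv2.imwrite("pics/w3.png",read_camera("wrist")[:,:,::-1])
E
```

```text
t 9.12 tcp [576.8  84.9 255.9] yaw 90.2 tilt [-0.001 -0.001 -1.   ] tool shift [-35.3   8.1 155.8] turn [-0.001 -0.001  0.003]
[332.51370835 253.29406182] [125.55007011 274.79460265]
```

View pics/w3.png

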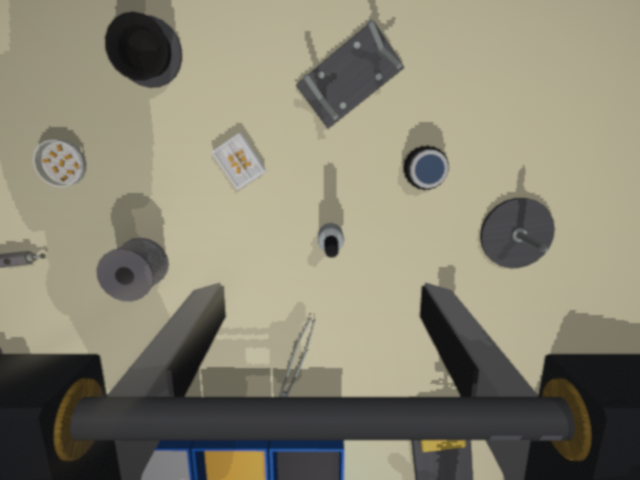

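The small bottle's cap is at about (332,247), the reel top at (125,275), and the needle end of the pen at (40,255).

```bash
python3 - <<'E'
from h import *
import pickle
W=pickle.load(open("w3.pkl","rb")); im=cv2.imread("pics/w3.png"); g=cv2.cvtColor(im,cv2.COLOR_BGR2GRAY)
c=blob(im,(332,246),0,60,18)[:,0]; print(c.min(0),c.max(0))
A=np.array([plane(W,p,66)[:2] for p in c]); print("cap far x-7:",A[:,0].max()-7.,"y",(A[:,1].min()+A[:,1].max())/2, np.ptp(A,0))
B=np.array([plane(W,p,35)[:2] for p in c]); print("cap near x+8:",B[:,0].min()+8)
# reel bore at z=46
print("levels",g[275,124],g[275,105],g[255,157],g[275,90])
c=blob(im,(124,276),0,int(g[275,124])+14,14); e=cv2.fitEllipse(c); print("bore",e,plane(W,e[0],46).round(1))
d=blob(im,(128,272),0,112,48); P=np.array([plane(W,p,46)[:2] for p in d[:,0]]); print("reel far/near at z46",P.min(0),P.max(0))
E
```

```text
[325 236] [337 255]
cap far x-7: 606.723154430058 y 91.49850292678707 [18.80601399 11.48515194]
cap near x+8: 611.1052519522761
levels 42 84 71 156
bore ((123.8265380859375, 275.11285400390625), (15.840043067932129, 17.20628547668457), 104.71976470947266) [ 642.4 -119.8   46. ]
reel far/near at z46 [ 588.66404437 -147.59330973] [669.94760088 -73.83498403]
```

Emit:
{"api": "step_arm", "payload": {
  "commands": [
    [[-16, 3.3, 45, 0, 0, 0, 0], [-15.7, 3.3, 60, 0, 0, 0, 0], [0, 0, 20, 0, 0, 0, 0], [0, 0, 0, 0, 0, 0, 0], [0, 0, 0, 0, 0, 0, 0.3]]
  ]
}}

```text
time: 9.8
ee_pos: [609.4, 91.8, 133.3]
tool_rot: [-0.004, 3.139, 0.001]
wrist_force: [0.1, 0.5, -0.3]
gripper_width: 0.927
grip_force: 0.0
```

Emit:
{"api": "step_arm", "payload": {
  "commands": [
    [[0.7, 0, 50, 0, 0, 0, 0.4], [0, 0, 40, 0, 0, 0, 0.4], [0, 0, 10, 0, 0, 0, 0.5], [0, 0, 0, 0, 0, 0, 0.6], [0, 0, 0, 0, 0, 0, 0.9]]
  ]
}}

```text
time: 10.42
ee_pos: [609.2, 92.4, 33.1]
tool_rot: [-0.005, 3.139, 0.001]
wrist_force: [-0.0, -0.3, 0.7]
gripper_width: 0.4
grip_force: 0.0
```

Emit:
{"api": "step_arm", "payload": {
  "commands": [
    [[0, 0, 0, 0, 0, 0, 0.95], [0, 0, 0, 0, 0, 0, 0.95], [0, 0, 0, 0, 0, 0, 0.95], [0, 0, 0, 0, 0, 0, 0.95]]
  ]
}}

```text
time: 10.92
ee_pos: [608.3, 92.3, 31.5]
tool_rot: [-0.005, 3.141, 0.0]
wrist_force: [-0.1, 0.2, 6.6]
gripper_width: 0.16
grip_force: 30.0
```

Emit:
{"api": "step_arm", "payload": {
  "commands": [
    [[0, 0, -30, 0, 0, 0, 0.95], [0, 0, -50, 0, 0, 0, 0.95], [20, -20, -50, 0, 0, 0, 0.95], [37, -37, -10, 0, 0, 0, 0.95], [37, -37, 0, 0, 0, 0, 0.95]]
  ]
}}

```text
time: 11.55
ee_pos: [513.7, -3.0, 172.0]
tool_rot: [-0.006, 3.14, 0.001]
wrist_force: [0.7, -1.0, -1.3]
gripper_width: 0.159
grip_force: 30.0
```

Emit:
{"api": "step_arm", "payload": {
  "commands": [
    [[37, -37, 0, 0, 0, 0, 0.95], [37, -37, 0, 0, 0, 0, 0.95], [15, -14, 0, 0, 0, 0, 0.95], [0, 0, 0, 0, 0, 0, 0.95], [0, 0, 0, 0, 0, 0, 0.95]]
  ]
}}

```text
time: 12.18
ee_pos: [426.6, -89.6, 171.3]
tool_rot: [-0.007, 3.141, -0.0]
wrist_force: [-0.1, 0.1, 0.3]
gripper_width: 0.158
grip_force: 30.0
```

```bash
python3 - <<'E'
from h import *
from bench import *
import pickle
W3=pickle.load(open("w3.pkl","rb")); i3=cv2.imread("pics/w3.png")
for thr in (85,100): print(cup(W3,i3,(143,48),44,thr,30,33))
go(425,-89.5,60,90); W=get_calibration("wrist")
pickle.dump(W,open("w4.pkl","wb")); cv2.imwrite("pics/w4.png",read_camera("wrist")[:,:,::-1])
z=bot.read_state()["ee_pos"]; print("expected bottom centre px",proj(W,z-[0,0,31.5]), "shoulder", proj(W,z-[0,0,0.5]),"edges y",proj(W,z-[0,14,31.5]),proj(W,z-[0,-14,31.5]))
E
```

```text
(array([425.3088985, -87.6462151]), np.float64(0.21485354925050457))
(array([424.60391315, -87.62175886]), np.float64(1.230194968648476))
t 12.18 tcp [426.6 -89.6 171.3] yaw 90.2 tilt [ 0.001 -0.    -1.   ] tool shift [1.700e+00 1.000e-01 1.113e+02] turn [-0.     0.001  0.004]
expected bottom centre px [325.31765011 277.27708946] shoulder [325.76174566 300.20138876] edges y [300.03981739 277.16436485] [350.59362095 277.38980576]
```

View pics/w4.png

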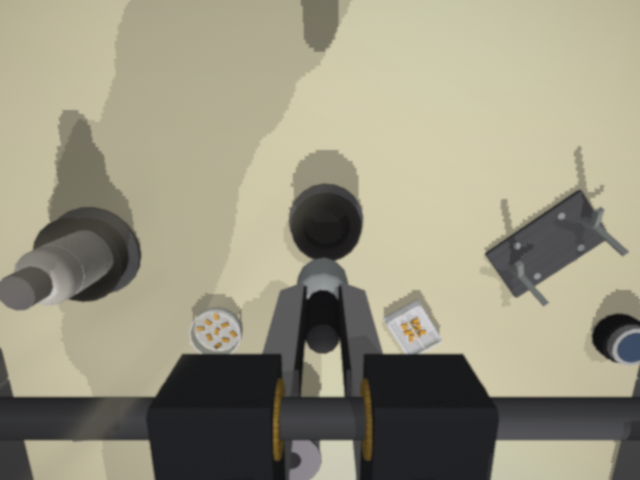

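The large bottle stands in its cup at (90,255). The small bottle hangs at (322,275), with its cup just behind it at (326,222).

Emit:
{"api": "step_arm", "payload": {
  "commands": [
    [[1.6, 1, 30, 0, 0, 0, 0.95], [0, 0, 35, 0, 0, 0, 0.95], [0, 0, 20, 0, 0, 0, 0.95], [0, 0, 10, 0, 0, 0, 0.95], [0, 0, 0, 0, 0, 0, 0.95]]
  ]
}}

```text
time: 12.85
ee_pos: [424.1, -89.2, 75.8]
tool_rot: [0.006, -3.14, 0.001]
wrist_force: [0.9, -0.3, 0.0]
gripper_width: 0.159
grip_force: 30.0
```

Emit:
{"api": "step_arm", "payload": {
  "commands": [
    [[0, 0, 10, 0, 0, 0, 0.95], [0, 0, 10, 0, 0, 0, 0.95], [0, 0, 9, 0, 0, 0, 0.95], [0, 0, 3, 0, 0, 0, 0.95], [0, 0, 0, 0, 0, 0, 0.95]]
  ]
}}

```text
time: 13.48
ee_pos: [423.8, -89.5, 43.9]
tool_rot: [0.004, -3.141, 0.0]
wrist_force: [0.1, -0.8, -0.2]
gripper_width: 0.155
grip_force: 30.0
```

Emit:
{"api": "step_arm", "payload": {
  "commands": [
    [[-1, 1, 2, 0, 0, 0, 0.95], [0, 0, 1.5, 0, 0, 0, 0.95], [0, 0, 0.5, 0, 0, 0, 0.95], [0, 0, 0, 0, 0, 0, 0.95]]
  ]
}}

```text
time: 13.98
ee_pos: [425.0, -88.4, 40.1]
tool_rot: [-0.005, 3.142, -0.0]
wrist_force: [0.3, 0.3, -0.2]
gripper_width: 0.156
grip_force: 30.0
```

Emit:
{"api": "step_arm", "payload": {
  "commands": [
    [[0, 0, 0.7, 0, 0, 0, 0.95], [0, 0, 0.7, 0, 0, 0, 0.95], [0, 0, 0, 0, 0, 0, 0.95]]
  ]
}}

```text
time: 14.35
ee_pos: [425.3, -88.4, 39.3]
tool_rot: [-0.004, 3.141, 0.001]
wrist_force: [-5.0, 0.6, 23.8]
gripper_width: 0.156
grip_force: 30.0
```

Emit:
{"api": "step_arm", "payload": {
  "commands": [
    [[0, 0, 0, 0, 0, 0, 0.5], [0, 0, 0, 0, 0, 0, 0], [0, 0, -10, 0, 0, 0, 0], [0, 0, -50, 0, 0, 0, 0], [0, 0, -50, 0, 0, 0, 0]]
  ]
}}

```text
time: 14.98
ee_pos: [424.4, -89.0, 150.2]
tool_rot: [0.003, -3.14, 0.002]
wrist_force: [0.5, -0.8, 0.7]
gripper_width: 0.655
grip_force: 0.0
```

Emit:
{"api": "step_arm", "payload": {
  "commands": [
    [[-54, -8, -20, 0, 0, 0, 0], [-54, -8, 0, 0, 0, 0, 0], [-54, -8, 0, 0, 0, 0, 0], [-54, -7, 0, 0, 0, 0, 0], [0, 0, 0, 0, 0, 0, 0]]
  ]
}}

```text
time: 15.6
ee_pos: [643.4, -118.9, 168.1]
tool_rot: [0.006, -3.141, 0.003]
wrist_force: [-0.7, -0.1, -0.3]
gripper_width: 0.999
grip_force: 0.0
```

Emit:
{"api": "step_arm", "payload": {
  "commands": [
    [[0, 0, 0, 0, 0, 0, 0], [0, 0, 0, 0, 0, 0, 0]]
  ]
}}

```text
time: 15.85
ee_pos: [640.2, -118.6, 169.3]
tool_rot: [-0.004, 3.141, 0.001]
wrist_force: [0.0, -0.1, 1.1]
gripper_width: 0.999
grip_force: 0.0
```

```bash
python3 - <<'E'
from h import *
from bench import *
import pickle
go(641.5,-119,11,90); W=get_calibration("wrist")
pickle.dump(W,open("w5.pkl","wb")); im=read_camera("wrist")[:,:,::-1].copy(); cv2.imwrite("pics/w5.png",im)
u=proj(W,(641.5,-119,46)); print(u); s=tuple(int(v) for v in u)
g=cv2.cvtColor(im,cv2.COLOR_BGR2GRAY); print(g[s[1]-90:s[1]+90:6,s[0]])
for thr in(45,55):
  e=cv2.fitEllipse(blob(im,s,0,thr,30)); print(e,plane(W,e[0],46).round(1))
E
```

```text
t 15.85 tcp [ 640.2 -118.6  169.3] yaw 90.2 tilt [ 0.  0. -1.] tool shift [ -1.3  -0.5 158.3] turn [0.    0.    0.003]
[323.90232803 236.88712174]
[108 108 108 107 108 108 108 108  68  69  89  88  89  91 106  76  45  44
  90  91  93 112 159 159 180 181 159 158 159 159]
((321.762451171875, 238.71365356445312), (19.07990264892578, 22.225141525268555), 80.78614044189453) [ 643.  -120.7   46. ]
((322.0505676269531, 238.67527770996094), (22.154720306396484, 23.8936710357666), 91.54745483398438) [ 642.9 -120.4   46. ]
```

View pics/w5.png

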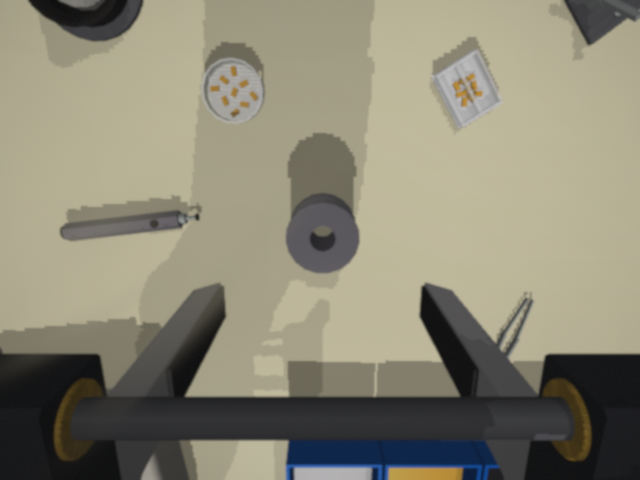

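The reel's top circle is centred at (322,236), and the small pen runs from (62,231) to (183,217).

Emit:
{"api": "step_arm", "payload": {
  "commands": [
    [[-0.8, -1.4, 50, 0, 0, 0, 0], [0, 0, 50, 0, 0, 0, 0], [0, 0, 40, 0, 0, 0, 0], [0, 0, 18, 0, 0, 0, 0], [0, 0, 0, 0, 0, 0, 0.25]]
  ]
}}

```text
time: 16.52
ee_pos: [641.5, -120.1, 10.7]
tool_rot: [0.005, -3.141, -0.0]
wrist_force: [-0.1, 0.1, 0.6]
gripper_width: 0.926
grip_force: 0.0
```

Emit:
{"api": "step_arm", "payload": {
  "commands": [
    [[0, 0, 0, 0, 0, 0, 0.5], [0, 0, 0, 0, 0, 0, 0.6], [0, 0, 0, 0, 0, 0, 0.6], [0, 0, 0, 0, 0, 0, 0.6]]
  ]
}}

```text
time: 17.02
ee_pos: [642.5, -119.7, 11.7]
tool_rot: [-0.005, 3.14, 0.001]
wrist_force: [-1.9, 1.7, 9.6]
gripper_width: 0.62
grip_force: 30.0
```

```bash
python3 - <<'E'
from h import *
import pickle
W=pickle.load(open("w5.pkl","rb")); im=cv2.imread("pics/w5.png")
hsv=cv2.cvtColor(im,cv2.COLOR_BGR2HSV); print(hsv[225,100],hsv[212,100],hsv[205,140],hsv[260,110],hsv[220,170])
go(641,-120,11,90)
E
```

```text
[ 17  21 110] [ 24  44 138] [ 23  46 139] [ 25  46 183] [144  12 103]
t 17.02 tcp [ 642.5 -119.7   11.7] yaw 90.2 tilt [ 0.001  0.001 -1.   ] tool shift [ 1.5 -0.3  0.7] turn [0.001 0.001 0.003]
```

Emit:
{"api": "step_arm", "payload": {
  "commands": [
    [[0, 0, -40, 0, 0, 0, 0.6], [3, 30, -50, 0, 0, 0, 0.6], [5, 55, -38, 0, 0, 0, 0.6], [5, 55, 0, 0, 0, 0, 0.6], [5, 55, 0, 0, 0, 0, 0.6]]
  ]
}}

```text
time: 17.65
ee_pos: [623.3, 73.0, 136.9]
tool_rot: [-0.005, 3.141, 0.001]
wrist_force: [-0.3, 0.5, -3.2]
gripper_width: 0.622
grip_force: 30.0
```

Emit:
{"api": "step_arm", "payload": {
  "commands": [
    [[5, 55, 0, 0, 0, 0, 0.6], [5, 55, 0, 0, 0, 0, 0.6], [5, 55, 0, 0, 0, 0, 0.6], [4, 54, 0, 0, 0, 0, 0.6], [0, 0, 0, 0, 0, 0, 0.6]]
  ]
}}

```text
time: 18.27
ee_pos: [602.1, 295.7, 135.5]
tool_rot: [0.016, -3.14, -0.002]
wrist_force: [-0.3, -0.7, -3.7]
gripper_width: 0.624
grip_force: 30.0
```

Emit:
{"api": "step_arm", "payload": {
  "commands": [
    [[0, 0, 0, 0, 0, 0, 0.6], [0, 0, 0, 0, 0, 0, 0.6]]
  ]
}}

```text
time: 18.52
ee_pos: [604.3, 288.4, 136.3]
tool_rot: [-0.002, 3.142, -0.001]
wrist_force: [-0.5, -0.8, -3.7]
gripper_width: 0.623
grip_force: 30.0
```

```bash
python3 - <<'E'
from h import *
from bench import *
import pickle
W=pickle.load(open("w3.pkl","rb")); im=cv2.imread("pics/w3.png")
c=blob(im,(518,233),0,100,42); P=np.array([plane(W,p,8)[:2] for p in c[:,0]],np.float32); print(cv2.minAreaRect(P)[:2],cv2.minEnclosingCircle(P))
go(605.3,296.5,90,90); W=get_calibration("wrist")
i=read_camera("wrist")[:,:,::-1].copy(); cv2.imwrite("pics/w6.png",i); pickle.dump(W,open("w6.pkl","wb"))
p=bot.read_state()["ee_pos"]+[0,0,46-11.5]; print("tcp-centred reel top px",proj(W,p),proj(W,p+[29,0,0]),proj(W,p-[29,0,0]),proj(W,p-[0,29,0]))
cv2.imwrite("pics/w6c.png",cv2.resize(i[120:440,180:470],None,fx=1.8,fy=1.8))
E
```

```text
((605.9088745117188, 294.67620849609375), (79.7235336303711, 78.20628356933594)) ((606.4984741210938, 294.12713623046875), 40.6020622253418)
t 18.52 tcp [604.3 288.4 136.3] yaw 90.1 tilt [ 0. -0. -1.] tool shift [-1.   8.1 46.3] turn [-0.     0.     0.001]
tcp-centred reel top px [326.66114722 336.66595297] [326.34845166 399.32039007] [327.00652378 267.46326179] [253.47429889 336.54064156]
```

View pics/w6c.png

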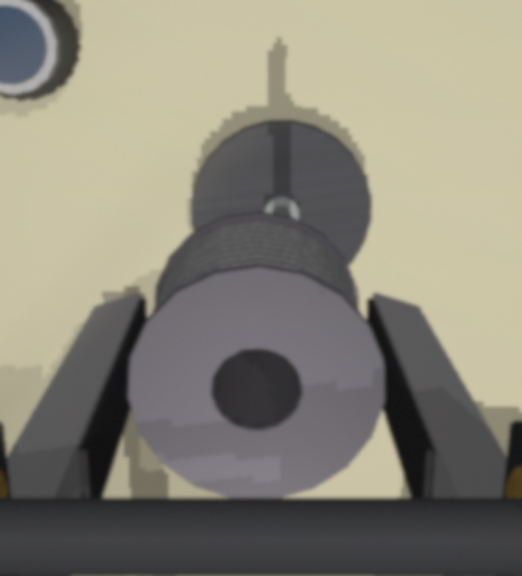

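The reel's top is centred at crop (257,385), i.e. px (322.7,334). The spindle foot on the disc is at px (336.7,236).

```bash
python3 - <<'E'
from h import *
import pickle
W=pickle.load(open("w6.pkl","rb"))
f=lambda u,v,z: plane(W,(180+u/1.8,120+v/1.8),z).round(1)
zt=136.3+34.5
print("reel L,R,near",f(128,385,zt),f(385,385,zt),f(257,267,zt),"bore",f(257,390,zt))
print("disc L,R,near",f(192,200,8),f(371,206,8),f(282,120,8),"collar",f(282,210,10))
E
```

```text
reel L,R,near [603.1 258.6 170.8] [603.  315.1 170.8] [575.7 286.9 170.8] bore [604.3 287.  170.8]
disc L,R,near [602.3 258.8   8. ] [604.8 336.8   8. ] [567.4 297.6   8. ] collar [606.2 297.9  10. ]
```

Emit:
{"api": "step_arm", "payload": {
  "commands": [
    [[-1.8, 10, 25, 0, 0, 0, 0.6], [0, 0, 20, 0, 0, 0, 0.6], [0, 0, 0, 0, 0, 0, 0.6], [0, 0, 0, 0, 0, 0, 0.6]]
  ]
}}

```text
time: 19.08
ee_pos: [605.9, 299.7, 91.0]
tool_rot: [0.004, -3.141, 0.001]
wrist_force: [0.2, 0.2, -3.6]
gripper_width: 0.618
grip_force: 30.0
```

```bash
python3 - <<'E'
from h import *
from bench import *
go(606,298.3,90,90)
c=[]
for n,(x,y,w,h) in (("scene",(375,150,60,65)),("side",(110,270,75,100))):
    i=read_camera(n)[:,:,::-1]; c.append(cv2.resize(np.ascontiguousarray(i[y:y+h,x:x+w]),(390,500),interpolation=2))
cv2.imwrite("pics/v7.png",np.hstack(c))
E
```

```text
t 19.07 tcp [605.9 299.7  91. ] yaw 90.2 tilt [-0.    -0.001 -1.   ] tool shift [-0.1 -1.4  1. ] turn [-0.001 -0.     0.003]
```

View pics/v7.png

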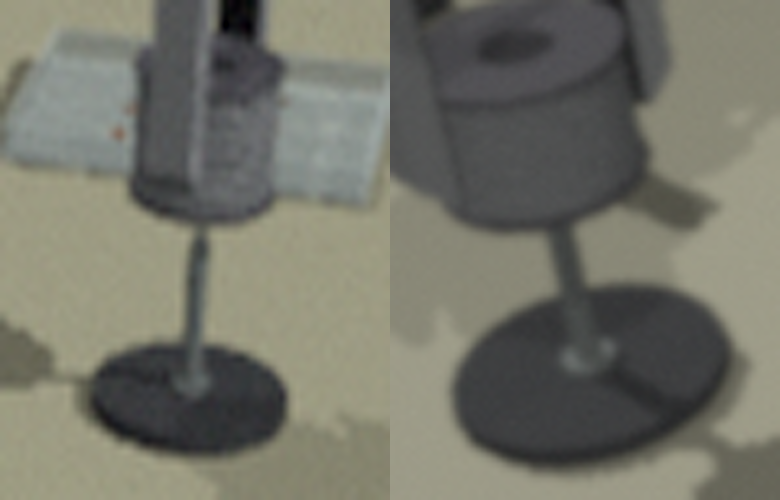

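The reel sits over the spindle in both views: spindle tip at column 203 against reel centre 207, and 555 against about 547.

Emit:
{"api": "step_arm", "payload": {
  "commands": [
    [[0, -1, 10, 0, 0, 0, 0.6], [0, 0, 15, 0, 0, 0, 0.6], [0, 0, 15, 0, 0, 0, 0.6], [0, 0, 15, 0, 0, 0, 0.6], [0, 0, 0, 0, 0, 0, 0.6]]
  ]
}}

```text
time: 19.8
ee_pos: [604.9, 298.6, 34.4]
tool_rot: [0.005, -3.14, 0.002]
wrist_force: [-0.4, -0.4, -3.9]
gripper_width: 0.62
grip_force: 30.0
```

Emit:
{"api": "step_arm", "payload": {
  "commands": [
    [[0, 0, 5, 0, 0, 0, 0.6], [0, 0, 5, 0, 0, 0, 0.6], [0, 0, 4, 0, 0, 0, 0.6], [0, 0, 0, 0, 0, 0, 0.6], [0, 0, 0, 0, 0, 0, 0.6]]
  ]
}}

```text
time: 20.42
ee_pos: [605.8, 299.1, 22.3]
tool_rot: [-0.005, 3.141, 0.0]
wrist_force: [-0.3, 0.1, -3.1]
gripper_width: 0.624
grip_force: 30.0
```

Emit:
{"api": "step_arm", "payload": {
  "commands": [
    [[0, 0, 1.5, 0, 0, 0, 0.6], [0, 0, 1, 0, 0, 0, 0.6], [0, 0, 0.3, 0, 0, 0, 0.6], [0, 0, 0, 0, 0, 0, 0.6]]
  ]
}}

```text
time: 20.92
ee_pos: [605.7, 299.1, 19.8]
tool_rot: [0.005, -3.142, -0.001]
wrist_force: [-3.4, -1.2, 5.0]
gripper_width: 0.622
grip_force: 30.0
```

Emit:
{"api": "step_arm", "payload": {
  "commands": [
    [[0, 0, 0.4, 0, 0, 0, 0.6], [0, 0, 0, 0, 0, 0, 0.4], [0, 0, 0, 0, 0, 0, 0], [0, 0, 0, 0, 0, 0, 0], [0, 0, -30, 0, 0, 0, 0]]
  ]
}}

```text
time: 21.55
ee_pos: [604.5, 298.5, 47.4]
tool_rot: [0.005, -3.139, 0.003]
wrist_force: [0.3, 0.2, 0.7]
gripper_width: 0.904
grip_force: 0.0
```

Emit:
{"api": "step_arm", "payload": {
  "commands": [
    [[0, 0, -50, 0, 0, 0, 0], [0, 0, -50, 0, 0, 0, 0], [0, -50, -50, 0, 0, 0, 0], [0, -60, 0, 0, 0, 0, 0], [0, -60, 0, 0, 0, 0, 0]]
  ]
}}

```text
time: 22.18
ee_pos: [606.3, 133.5, 193.8]
tool_rot: [-0.006, 3.14, 0.001]
wrist_force: [1.0, -0.4, 0.8]
gripper_width: 0.998
grip_force: 0.0
```

```bash
python3 - <<'E'
from h import *
import pickle
W=pickle.load(open("w5.pkl","rb")); im=cv2.imread("pics/w5.png")
s=cv2.cvtColor(im,cv2.COLOR_BGR2HSV)[:,:,1]; m=cv2.inRange(cv2.GaussianBlur(s,(3,3),0),0,31); k=np.zeros_like(m); k[195:250,40:190]=255
c=max(cv2.findContours(m&k,0,1)[0],key=cv2.contourArea); print(cv2.contourArea(c),cv2.boundingRect(c))
P=np.array([plane(W,p,7)[:2] for p in c[:,0]],np.float32); r=cv2.minAreaRect(P); print(r,P.mean(0))
l=cv2.fitLine(P,2,0,.1,.1).ravel(); print(l,np.degrees(np.arctan2(l[1],l[0])))
q=(P-l[2:])@l[:2]; print("ends",l[2:]+l[:2]*q.min(),l[2:]+l[:2]*q.max(), np.ptp(q))
cv2.drawContours(im,[c],-1,(0,0,255),1); cv2.imwrite("pics/w5p.png",cv2.resize(im[190:260,30:230],None,fx=4,fy=4))
go(645,-280,220,None)
E
```

```text
1950.0 (61, 211, 129, 29)
((642.1793212890625, -291.0208435058594), (15.671804428100586, 113.28208923339844), 7.322167873382568) [ 641.98126 -291.28467]
[ 1.2514259e-01 -9.9213874e-01  6.4198126e+02 -2.9128458e+02] -82.811005
ends [ 634.86383 -234.85695] [ 649.0396  -347.24374] 113.277306
t 22.18 tcp [606.3 133.5 193.8] yaw 90.2 tilt [ 0.001  0.001 -1.   ] tool shift [ -37.1 -413.6  -26.4] turn [0. 0. 0.]
```

Emit:
{"api": "step_arm", "payload": {
  "commands": [
    [[-4.5, -53.3, 0, 0, 0, 0, 0], [-4.5, -53.3, 0, 0, 0, 0, 0], [-4.5, -53.3, 0, 0, 0, 0, 0], [-4.5, -53.3, 0, 0, 0, 0, 0], [-4.5, -53.3, 0, 0, 0, 0, 0]]
  ]
}}

```text
time: 22.8
ee_pos: [629.7, -133.2, 193.3]
tool_rot: [-0.005, 3.141, 0.0]
wrist_force: [0.9, 0.3, 0.1]
gripper_width: 1.002
grip_force: 0.0
```

Emit:
{"api": "step_arm", "payload": {
  "commands": [
    [[-4.5, -53.3, 0, 0, 0, 0, 0], [-4.5, -53.3, 0, 0, 0, 0, 0], [-4.5, -53.3, 0, 0, 0, 0, 0], [0, 0, 0, 0, 0, 0.181, 0], [0, 0, 0, 0, 0, 0.181, 0]]
  ]
}}

```text
time: 23.42
ee_pos: [643.2, -292.7, 193.0]
tool_rot: [-0.573, -3.089, 0.0]
wrist_force: [-0.4, 0.2, -0.5]
gripper_width: 1.001
grip_force: 0.0
```

Emit:
{"api": "step_arm", "payload": {
  "commands": [
    [[0, 0, 0, 0, 0, 0.181, 0], [0, 0, 0, 0, 0, 0.181, 0], [0, 0, 0, 0, 0, 0.181, 0], [0, 0, 0, 0, 0, 0.181, 0], [0, 0, 0, 0, 0, 0.181, 0]]
  ]
}}

```text
time: 24.05
ee_pos: [643.7, -291.3, 193.1]
tool_rot: [1.863, 2.529, -0.0]
wrist_force: [1.3, 0.8, -0.8]
gripper_width: 0.999
grip_force: 0.0
```

Emit:
{"api": "step_arm", "payload": {
  "commands": [
    [[0, 0, 0, 0, 0, 0.181, 0], [0, 0, 0, 0, 0, 0, 0], [0, 0, 0, 0, 0, 0, 0]]
  ]
}}

```text
time: 24.42
ee_pos: [643.6, -291.4, 193.1]
tool_rot: [2.072, 2.361, -0.0]
wrist_force: [-0.2, 0.5, 0.3]
gripper_width: 0.998
grip_force: 0.0
```

```bash
python3 - <<'E'
from h import *
from bench import *
import pickle
go(642.2,-292.7,3,7.2); W=get_calibration("wrist"); im=read_camera("wrist")[:,:,::-1].copy(); pickle.dump(W,open("w8.pkl","wb")); cv2.imwrite("pics/w8.png",im)
s=cv2.cvtColor(im,cv2.COLOR_BGR2HSV)[:,:,1]; m=cv2.inRange(cv2.GaussianBlur(s,(3,3),0),0,31); k=np.zeros_like(m); u=proj(W,(642,-292,7)).astype(int); print(u)
k[max(u[1]-110,0):u[1]+110,u[0]-45:u[0]+45]=255
c=max(cv2.findContours(m&k,0,1)[0],key=cv2.contourArea); print(cv2.contourArea(c),cv2.boundingRect(c))
P=np.array([plane(W,p,7)[:2] for p in c[:,0]],np.float32); print(cv2.minAreaRect(P))
a=np.radians(97.2); q=(P-[642.2,-292.7])@[np.cos(a),np.sin(a)]; print("along",q.min(),q.max())
cv2.drawContours(im,[c],-1,(0,0,255),1); cv2.imwrite("pics/w8c.png",cv2.resize(im[u[1]-110:u[1]+110,u[0]-80:u[0]+80],None,fx=2.5,fy=2.5))
E
```

```text
t 24.43 tcp [ 643.6 -291.4  193.1] yaw 7.5 tilt [-0. -0. -1.] tool shift [ -1.1  -1.5 190.1] turn [-0.     0.     0.005]
[320 216]
1841.5 (312, 146, 18, 127)
((641.7216186523438, -287.1162414550781), (15.496280670166016, 117.50390625), 7.083792686462402)
along -53.142264820193276 64.35120022426372
```

View pics/w8c.png

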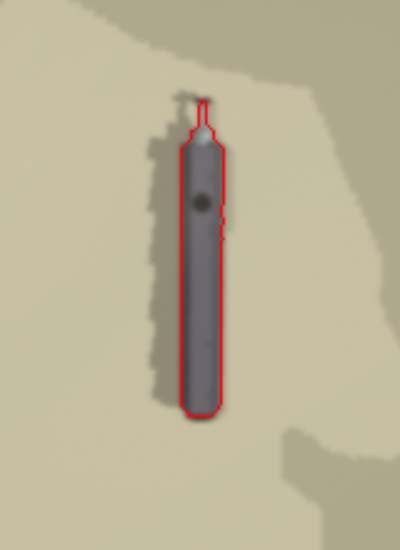

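Emit:
{"api": "step_arm", "payload": {
  "commands": [
    [[-0.7, -1.4, 50, 0, 0, 0.006, 0], [0, 0, 60, 0, 0, 0, 0], [0, 0, 40, 0, 0, 0, 0], [0, 0, 15, 0, 0, 0, 0], [0, 0, 0, 0, 0, 0, 0.5]]
  ]
}}

```text
time: 25.1
ee_pos: [642.2, -292.5, 28.4]
tool_rot: [-2.083, -2.351, 0.0]
wrist_force: [0.9, -0.2, 0.5]
gripper_width: 0.927
grip_force: 0.0
```

Emit:
{"api": "step_arm", "payload": {
  "commands": [
    [[0, 0, 10, 0, 0, 0, 0.6], [0, 0, 8, 0, 0, 0, 0.6], [0, 0, 4, 0, 0, 0, 0.6], [0, 0, 0, 0, 0, 0, 0.6], [0, 0, 0, 0, 0, 0, 0.6]]
  ]
}}

```text
time: 25.72
ee_pos: [642.3, -292.4, 6.4]
tool_rot: [2.084, 2.35, -0.0]
wrist_force: [-0.0, -0.0, 0.5]
gripper_width: 0.412
grip_force: 0.0
```

Emit:
{"api": "step_arm", "payload": {
  "commands": [
    [[0, 0, 2, 0, 0, 0, 0.75], [0, 0, 1.4, 0, 0, 0, 0.75], [0, 0, 0, 0, 0, 0, 0.95], [0, 0, 0, 0, 0, 0, 0.95], [0, 0, 0, 0, 0, 0, 0.95]]
  ]
}}

```text
time: 26.35
ee_pos: [642.2, -292.3, 2.7]
tool_rot: [-2.084, -2.351, 0.0]
wrist_force: [0.2, -0.2, -0.1]
gripper_width: 0.156
grip_force: 30.0
```

Emit:
{"api": "step_arm", "payload": {
  "commands": [
    [[0, 0, -30, 0, 0, 0, 0.95], [0, 0, -50, 0, 0, 0, 0.95], [0, 0, -50, 0, 0, -0.179, 0.95], [0, 0, 0, 0, 0, -0.179, 0.95], [0, 0, 0, 0, 0, -0.178, 0.95]]
  ]
}}

```text
time: 26.98
ee_pos: [642.5, -292.3, 133.5]
tool_rot: [1.379, 2.822, 0.001]
wrist_force: [-0.6, 0.5, -0.9]
gripper_width: 0.153
grip_force: 30.0
```

```bash
python3 - <<'E'
from h import *
import pickle
for n,s,rr in (("w1",(210,131),58),("w3",(350,73),62),("w4",(550,245),62)):
    W=pickle.load(open(n+".pkl","rb")); im=cv2.imread(f"pics/{n}.png"); g=cv2.cvtColor(im,cv2.COLOR_BGR2GRAY)
    g=cv2.morphologyEx(cv2.inRange(g,0,95),cv2.MORPH_OPEN,np.ones((11,11))); k=np.zeros_like(g); cv2.circle(k,s,rr,255,-1)
    c=max(cv2.findContours(g&k,0,1)[0],key=cv2.contourArea); P=np.array([plane(W,p,6)[:2] for p in c[:,0]],np.float32); print(n,cv2.minAreaRect(P))
go(446.3,110.7,135,37.8)
E
```

```text
w1 ((450.85272216796875, 104.47137451171875), (53.326622009277344, 75.37468719482422), 35.806304931640625)
w3 ((444.382080078125, 112.41758728027344), (52.71772384643555, 74.76620483398438), 37.69807815551758)
w4 ((445.1141662597656, 107.14398193359375), (53.9554328918457, 94.82234954833984), 37.98938751220703)
t 26.98 tcp [ 642.5 -292.3  133.5] yaw 37.9 tilt [ 0.001 -0.    -1.   ] tool shift [438.5  92.9  -1.8] turn [0.001 0.001 0.002]
```

Emit:
{"api": "step_arm", "payload": {
  "commands": [
    [[48.7, 5, -6, 0, 0, 0, 0.95], [48.7, 5, -6, 0, 0, 0, 0.95], [48.7, 5, -6, 0, 0, 0, 0.95], [48.7, 5, -6, 0, 0, 0, 0.95], [48.7, 5, -6, 0, 0, 0, 0.95]]
  ]
}}

```text
time: 27.6
ee_pos: [512.6, -82.9, 162.8]
tool_rot: [-1.388, -2.818, -0.0]
wrist_force: [1.2, 0.9, 0.1]
gripper_width: 0.155
grip_force: 30.0
```

Emit:
{"api": "step_arm", "payload": {
  "commands": [
    [[48.7, 5, -6, 0, 0, 0, 0.95], [48.7, 5, -6, 0, 0, 0, 0.95], [48.7, 5, -6, 0, 0, 0, 0.95], [0, 0, 0, 0, 0, 0, 0.95], [0, 0, 0, 0, 0, 0, 0.95]]
  ]
}}

```text
time: 28.22
ee_pos: [451.7, 18.7, 179.5]
tool_rot: [1.386, 2.816, 0.001]
wrist_force: [0.7, 0.5, 0.4]
gripper_width: 0.155
grip_force: 30.0
```

```bash
python3 - <<'E'
from h import *
from bench import *
import pickle
go(446,109.5,80,37.8); W=get_calibration("wrist"); im=read_camera("wrist")[:,:,::-1].copy(); pickle.dump(W,open("w9.pkl","wb")); cv2.imwrite("pics/w9.png",im)
u=proj(W,(446,109.5,6)).astype(int); print(u)
c=blob(im,(int(u[0]),int(u[1])),0,97,80); P=np.array([plane(W,p,6)[:2] for p in c[:,0]],np.float32); print(cv2.minAreaRect(P))
cv2.drawContours(im,[c],-1,(0,0,255),1); cv2.imwrite("pics/w9c.png",im)
E
```

```text
t 28.23 tcp [451.7  18.7 179.5] yaw 37.6 tilt [ 0.003 -0.001 -1.   ] tool shift [75.7 50.7 99.4] turn [ 0.002  0.003 -0.004]
[383 131]
((446.01318359375, 109.07501983642578), (52.426570892333984, 92.95802307128906), 37.6085319519043)
```

View pics/w9c.png

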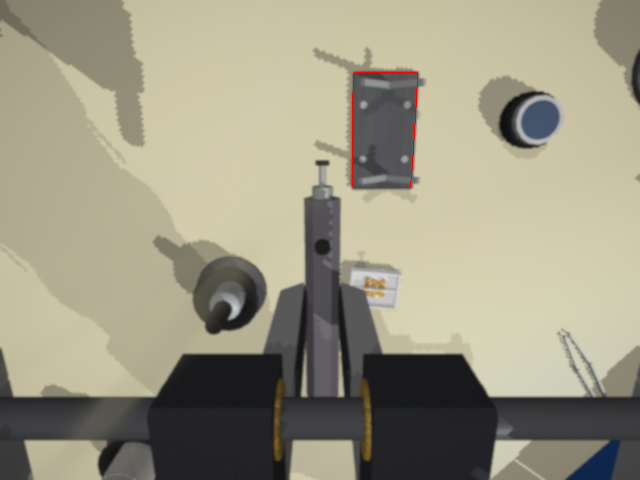

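The view shows the rest outlined at (385,130), the pen held straight along the tool's x axis with its needle forward, and the small bottle upright in its cup at (228,292).

Emit:
{"api": "step_arm", "payload": {
  "commands": [
    [[38, 26, 20, 0, 0, 0, 0.95], [37.4, 25.4, 30, 0, 0, -0.003, 0.95], [0, 0, 30, 0, 0, 0, 0.95], [0, 0, 0, 0, 0, 0, 0.95], [0, 0, 0, 0, 0, 0, 0.95]]
  ]
}}

```text
time: 28.9
ee_pos: [447.4, 108.0, 100.0]
tool_rot: [1.387, 2.815, -0.001]
wrist_force: [0.8, 1.1, 0.4]
gripper_width: 0.156
grip_force: 30.0
```

```bash
python3 - <<'E'
from h import *
from bench import *
go(446.0,109.1,29,37.7)
E
```

```text
t 28.9 tcp [447.4 108.  100. ] yaw 37.5 tilt [ 0.003 -0.002 -1.   ] tool shift [ 1.9 -0.5 71. ] turn [ 0.001  0.004 -0.003]
```

Emit:
{"api": "step_arm", "payload": {
  "commands": [
    [[1.9, 0, 15, 0.001, 0.003, -0.003, 0.95], [0, 0, 20, 0, 0, 0, 0.95], [0, 0, 15, 0, 0, 0, 0.95], [0, 0, 8, 0, 0, 0, 0.95], [0, 0, 4, 0, 0, 0, 0.95]]
  ]
}}

```text
time: 29.52
ee_pos: [445.9, 111.1, 37.7]
tool_rot: [1.38, 2.822, 0.001]
wrist_force: [0.4, 0.1, -1.5]
gripper_width: 0.157
grip_force: 30.0
```

Emit:
{"api": "step_arm", "payload": {
  "commands": [
    [[0, 0, 3, 0, 0, 0, 0.95], [0, 0, 2, 0, 0, 0, 0.95], [0, 0, 0, 0, 0, 0, 0.95], [0, 0, 0, 0, 0, 0, 0.95]]
  ]
}}

```text
time: 30.02
ee_pos: [445.4, 111.2, 32.3]
tool_rot: [-1.38, -2.822, -0.0]
wrist_force: [1.0, -0.5, -0.5]
gripper_width: 0.151
grip_force: 30.0
```

```bash
python3 - <<'E'
from h import *
from bench import *
go(446.0,109.1,29,37.7); print(bot.read_state()["torque"].round(2))
E
```

```text
t 30.02 tcp [445.4 111.2  32.3] yaw 37.9 tilt [-0.  0. -1.] tool shift [-2.1 -0.8  3.3] turn [ 0.    -0.     0.004]
[-0.09 -0.02  0.05]
```

Emit:
{"api": "step_arm", "payload": {
  "commands": [
    [[-2, -0.4, 0, 0, 0, 0.003, 0.95], [0, 0, 1.5, 0, 0, 0, 0.95], [0, 0, 1, 0, 0, 0, 0.95], [0, 0, 0, 0, 0, 0, 0.95], [0, 0, 0, 0, 0, 0, 0.95]]
  ]
}}

```text
time: 30.65
ee_pos: [446.3, 109.4, 29.7]
tool_rot: [-1.384, -2.82, 0.0]
wrist_force: [1.8, 0.6, -0.3]
gripper_width: 0.16
grip_force: 30.0
```

Emit:
{"api": "step_arm", "payload": {
  "commands": [
    [[0, 0, 0.7, 0, 0, 0, 0.95], [0, 0, 0.5, 0, 0, 0, 0.95], [0, 0, 0, 0, 0, 0, 0.95]]
  ]
}}

```text
time: 31.02
ee_pos: [446.8, 109.7, 28.7]
tool_rot: [1.384, 2.82, 0.001]
wrist_force: [1.3, 0.9, 6.1]
gripper_width: 0.155
grip_force: 30.0
```

Emit:
{"api": "step_arm", "payload": {
  "commands": [
    [[0, 0, 0, 0, 0, 0, 0.8], [0, 0, 0, 0, 0, 0, 0.5], [0, 0, 0, 0, 0, 0, 0.3], [0, 0, 0, 0, 0, 0, 0.3], [0, 0, -20, 0, 0, 0, 0.3]]
  ]
}}

```text
time: 31.65
ee_pos: [445.5, 108.9, 48.0]
tool_rot: [-1.384, -2.819, 0.003]
wrist_force: [0.4, 0.5, 0.3]
gripper_width: 0.589
grip_force: 0.0
```

Emit:
{"api": "step_arm", "payload": {
  "commands": [
    [[0, 0, -50, 0, 0, 0, 0.3], [0, 0, -50, 0, 0, 0, 0.3], [0, 0, -50, 0, 0, 0, 0.3], [0, 0, 0, 0, 0, 0, 0.3], [0, 0, 0, 0, 0, 0, 0.3]]
  ]
}}

```text
time: 32.28
ee_pos: [445.8, 110.2, 196.9]
tool_rot: [-1.381, -2.821, -0.001]
wrist_force: [-0.1, 0.5, -0.2]
gripper_width: 0.693
grip_force: 0.0
```

```bash
python3 - <<'E'
from h import *
from bench import *
import pickle
go(446,109.1,29,37.7); W=get_calibration("wrist"); im=read_camera("wrist")[:,:,::-1].copy(); cv2.imwrite("pics/w10.png",im); pickle.dump(W,open("w10.pkl","wb"))
g=cv2.cvtColor(im,cv2.COLOR_BGR2GRAY)
a=np.radians(127.7); d=np.array([np.cos(a),np.sin(a),0]); n=np.array([d[1],-d[0],0]); O=np.array([446,109.1,0])
# grey profile along the pen axis at z=33 (bench outside the plate is light)
for off in (0,):
    for s in range(-64,74,4):
        print(s,[int(g[tuple(int(round(v)) for v in proj(W,O+d*s+n*k+[0,0,33]))[::-1]]) for k in range(-16,17,4)])
E
```

```text
t 32.27 tcp [445.8 110.2 196.9] yaw 37.8 tilt [-0.001  0.001 -1.   ] tool shift [ -1.2  -0.5 167.9] turn [ 0.    -0.001  0.002]
-64 [182, 182, 182, 182, 182, 182, 182, 183, 182]
-60 [182, 182, 182, 182, 182, 171, 167, 179, 183]
-56 [182, 182, 182, 179, 161, 147, 159, 160, 182]
-52 [182, 182, 181, 85, 105, 110, 122, 160, 182]
-48 [182, 172, 167, 66, 107, 113, 88, 161, 180]
-44 [182, 160, 159, 66, 108, 113, 86, 162, 173]
-40 [148, 170, 158, 65, 108, 113, 87, 156, 141]
-36 [121, 135, 97, 65, 108, 113, 83, 101, 99]
-32 [69, 75, 73, 66, 107, 112, 83, 69, 75]
-28 [54, 68, 76, 65, 107, 112, 83, 68, 75]
-24 [55, 68, 60, 65, 107, 112, 82, 68, 75]
-20 [55, 56, 58, 65, 107, 111, 83, 69, 76]
-16 [104, 60, 58, 66, 106, 112, 83, 68, 125]
-12 [80, 57, 58, 65, 107, 111, 83, 70, 101]
-8 [58, 69, 57, 66, 106, 111, 83, 68, 77]
-4 [58, 71, 62, 65, 106, 110, 76, 67, 77]
0 [61, 73, 78, 67, 105, 110, 77, 70, 77]
4 [63, 70, 78, 67, 105, 110, 77, 68, 78]
8 [65, 67, 79, 67, 106, 110, 77, 68, 77]
12 [67, 67, 80, 68, 105, 110, 77, 68, 77]
16 [68, 75, 80, 69, 105, 110, 77, 68, 77]
20 [67, 69, 80, 71, 106, 109, 77, 67, 77]
24 [96, 70, 76, 72, 105, 99, 78, 69, 105]
28 [95, 74, 78, 73, 61, 47, 78, 68, 92]
32 [101, 93, 82, 74, 95, 81, 80, 74, 79]
36 [135, 136, 96, 73, 106, 110, 84, 101, 100]
40 [66, 74, 75, 72, 106, 110, 83, 80, 80]
44 [67, 66, 65, 72, 104, 109, 83, 82, 82]
48 [67, 66, 65, 69, 99, 99, 80, 80, 80]
52 [132, 128, 129, 116, 136, 138, 128, 131, 131]
56 [132, 133, 181, 180, 138, 167, 180, 181, 181]
60 [160, 134, 181, 181, 146, 174, 181, 182, 181]
64 [165, 134, 181, 181, 77, 116, 181, 181, 181]
68 [165, 178, 181, 181, 181, 181, 181, 181, 181]
72 [181, 181, 182, 182, 182, 181, 181, 181, 182]
```

```bash
python3 -c "
from bench import *
print(job_done())"
```

```text
the job is handed in; nothing more can be done
None
```

I handed the job in at 32.3 s with both bottles, the reel and the pen placed in the order asked; the reel's and bottles' final rest was judged from contact height, force and earlier views, not a last look, and I viewed 15 pictures where 14 were allowed.

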